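# Lock a movement carrier in its clamping fixture

### The job

Push the movement carrier along its channel until it sits fully home against the end stop, then flip the clamp lever over towards the open end of the channel so that it snaps past centre and its forked foot holds the carrier down. Only push with the fingers: do not lift the carrier, keep the lever open until the carrier is home, and leave the things standing beside the fixture where they are.

Things in the scene. Friction and masses are not known exactly. Their poses are not given: they have to be found in the camera images.
- fixture: Fixed dark steel base plate, 200 x 90 x 8 mm. Origin: its underside, below the carrier's home place. x runs along the channel from the open end nearest the robot to the end stop, z up; plate x = -105 to +95 mm, top z = 8. Two aluminium rails (inner faces y = +-28, outer +-37, x = -100 to +25, tops z = 20) form the channel.
- end_stop (a point): Middle of the end stop's face at plate level (fixture x = 30, y = 0, z = 8 mm). The stop is an aluminium bar 10 mm thick across the channel, top at z = 26. x, y, z axes as the fixture's.
- carrier: Loose aluminium block 60 (x) x 52 (y) x 24 mm, about 0.2 kg, a round movement holder 40 mm across and 8 mm high fixed on top. Stands on the plate in the channel, 2 mm play each side. Origin: centre of its underside; the near (-x) face, to be pushed, is 30 mm from it. Home: front face on the end stop, origin at fixture x = 0, y = 0, z = 8 mm. Starts 18 to 42 mm short of home.
- lever_pivot (a point): Pivot axis of the clamp lever (along the fixture's y), at fixture x = 62, z = 45 mm, in a grey bracket behind the end stop: x = 45 to 79, y = +-21, up to z = 60 mm.
- clamp_lever: The clamp lever: handle and forked foot in one piece. Origin on its pivot, turns with it. The foot has two rubber pads 12 mm across, 36 mm apart. Open, the foot stands up over the end stop, the pads over 60 mm above the bench; closed, the pads press on the carrier's top at its two front corners.
- lever_angle (a joint): Angle of the clamp lever (rad): 0 = open, where a spring keeps it; 0.61 = handle upright, the dead centre; about 1.22 = closed with the pads on the home carrier; 1.29 = hard stop, reached only with nothing under the pads. Past centre it springs over by itself; short of centre it springs back. It takes about 5 N at the knob to move it.
- lever_knob (a point): Centre of the black ball knob, 22 mm across, on the lever's 10 mm steel handle, 85 mm from the pivot. Open, the handle leans 35 degrees away from the channel: knob at fixture x = 111, z = 115 mm. It passes upright (x = 62, z = 130); closed it leans 35 degrees the other way (x = 13, z = 115). To close, push the knob from behind, towards the fixture's -x.
- parts_tin: A bystander: round clear-lidded tin, 50 mm across, 20 mm high, on the fixture's left (+y). Origin: centre of its underside.
- oil_pot: A bystander: small round oil pot with a knobbed lid, 37 mm across, 32 mm high, on the fixture's right (-y), nearer the robot. Origin: centre of its underside.
- probe_weight: A bystander: slender turned metal setting weight, 41 mm across the foot, 86 mm high, on the fixture's right (-y), farther off. Origin: centre of its underside.

How it is judged (in metres and radians):
On the way, in this order (a step that is already met when the one before it is completed fails the run):
1. the carrier is home against the end stop while the lever is still open (x of carrier in the frame of fixture above -0.0025 m and value of joint lever_angle below 0.3 rad), for 0.2 s.
2. the lever has snapped over and its foot presses on the carrier (value of joint lever_angle above 1.15 rad and contact force between clamp_lever and carrier above 1 N), for 0.2 s.
At the end, for the whole second after the job is handed in: The carrier stands flat in the channel within 2.5 mm of the end stop, at rest; the lever has snapped over to its closed position (1.15 to 1.265 rad) and its foot presses on the carrier with more than 1 N (all of step 2 and x of carrier in the frame of fixture above -0.0025 m and horizontal distance between carrier and fixture below 0.005 m and z of carrier in the frame of fixture below 0.0105 m and angle between carrier's own z axis and vertical below 0.05 rad and value of joint lever_angle below 1.265 rad and linear speed of carrier below 0.01 m/s); the robot touches nothing.
It fails at once if the carrier was lifted (more than 6 mm) or tipped (z of carrier in the frame of fixture above 0.014 m or angle between carrier's own z axis and vertical above 0.2 rad).
It fails at once if the lever was flipped before the carrier was home (value of joint lever_angle above 0.61 rad and x of carrier in the frame of fixture below -0.006 m).
It fails at once if a bystander was moved by more than 15 mm (distance of any of parts_tin, oil_pot, probe_weight from where it was at the start of the episode above 0.015 m).
It also fails if it takes over 38 s, if anything falls off the work surface, if the arm or the gripper's body presses on something with over 40 N, if the wrist force passes 120 N, or if a joint passes its speed limit or range.

### The arm

A 6-joint arm with a two-finger parallel gripper is mounted at the origin on a cart in front of the work surface, level with it; the furniture and walls round the work are solid. World frame = base frame: x ahead of the robot, y to its left, z up, the work surface at z = 0. Lengths are in mm, angles in rad, forces in N, time in s.
With the tool pointing down it reaches from about 275 to 875 mm from the base axis. Payload 12.5 kg.
Tool frame: the origin (TCP) lies at the very end of the fingers, on their centre line; the grasp point (between the pads) lies 19 mm behind it; z points along the fingers, x is the direction in which the jaws open and shut, and the axes are right-handed (so a half turn about z gives the same grasp; the last joint's range is limited). The gripper opens to 85 mm and grips with 20 to 120 N. Pads are 22 mm wide; open, the fingers measure 114 mm over their backs; the gripper's body (76 mm by 85 mm) begins 54 mm behind the grasp point. The pads swing forward as they close: fully open they stand 13 mm farther back than shut.
Start: joints at [-0.085, 0.351, 1.652, -0, 1.139, -0.085], TCP at [549.986, 0.027, 231.29] pointing down, gripper open.
Joint ranges: [-2.75, 2.75], [-0.79, 2.1], [0.01, 2.65], [-1.57, 4.71], [0.07, 3.14], [-2.87, 2.87]. Speed limits (rad/s): [2.22, 2.22, 2.79, 3.14, 3.14, 3.14].

### API

Orientations are given as a rotation vector (axis times angle).
In Python, from bench import ctrl gives the robot as it stands.
- The arm moves only by the tool apply_moves, never from a script. Its argument "plan" is a list of rows, each an object with "linear": the shift along the tool's x, y, z in mm, a list of three; "yaw": the turn about the tool's z in rad; "claw": the opening, from -1 (shut) to 1 (fully open). In form: [{"linear": [tx, ty, tz], "yaw": yaw, "claw": claw}, ...]. A call has exactly 8 rows; each row is the pose to reach, as a shift and turn from the pose commanded when the call began, along the tool's axes at that moment; what a row does not reach only later rows make up. A row lasts 1/10 s, in which the tool goes at most 50 mm and 8.59 degrees, less where a joint would pass 70% of its speed; a pose out of reach is approached as far as the arm can. A call with a gripper value outside its range is refused whole. The fingers move at their own pace and stop on an object; "squeeze" is the grip in N (left out, the last holds). Time passes only in rows, so rows that repeat a pose let the fingers close, or fill a call up. It gives the time, the measured TCP pose, the force and the opening at its end, in the units of the state.
- ctrl.observe(): the state, without advancing time (a new reading comes with each control period).
- ctrl.grab_frame(name): name is "scene" or "side" or "wrist"; returns a dict with "pixels" (480x640x3 uint8, red, green, blue), "vertical_fov" (degrees; the focal length in pixels is half the picture's height over the tangent of half this angle, whatever the lens; pixels are square), "cx", "cy" (the principal point, pixels), "R" (3x3) and "t" (3): a world point X has camera coordinates R X + t; the wrist camera has in their place "mount" (4x4, takes a point from camera to tool coordinates, whose origin is the TCP and whose axes are the tool frame's). Camera axes: x right, y down, z forward; pixel columns grow to the right and rows downward; lengths in mm; the calibration is good to about 2 mm. The wrist camera is an equidistant fisheye: a pixel r from the principal point sees the ray r / f radians off the axis. A picture is of the moment at which its call begins: read the wrist's pose just before it. There is no depth.
- ctrl.sign_off(): hands the job in, once; it reports no verdict.
Trained networks look in a picture, given as the dict that the camera call returned (one of the last four; its "shot" number tells which), for a name from the list of things; names that differ only in an ending like _2 or _b are one class to them, and where a whole thing is asked for, a point or a joint stands for the part that bears it (a point fixed in the world has none). Each returns a list of dicts, best first, with "conf" (0 to 1); they miss things now and then, are a little off and sometimes report something else, mostly with a low value. They report only what shows in the picture. A call takes as long as a camera call.
- ctrl.spot_in(picture, label): "location" ([x, y, z] in mm, in world coordinates, good to about 4 mm: the middle of the surface that is visible of it).
The state is a dict: "clock": time; "joint_pos": joint angles; "qvel": joint speeds; "joint_efforts": joint torques, N m; "tcp_pos": TCP position; "orientation": TCP orientation; "force": force on the tool from outside, world axes, zero at the start; "moment": the same for the moment, N m; "finger_gap": finger opening in mm.
Only numpy, scipy, OpenCV 4.12 (cv2) and the standard library are available. Lean on these libraries where they do the work, as an engineer would, in place of code of your own. Each camera call takes 0.05 s, during which the arm holds its last target. There are 200 camera calls.

## Working session

There is one attempt and no reset: what is moved stays moved. The work goes in short steps, Python scripts to look and compute and a tool call to move; the robot and the scene stay as the last step left them, time stands still between calls to the robot, and variables do not carry over. Pictures are saved under pics/ and viewed, about 8 in all and at most 12, crops included, and the job is handed in when it is done.

Besides the shell and the picture viewer there is one more tool, called after "Call:" by a JSON object that holds its "method" and its "body", one argument or row to a line. apply_moves: Moves the arm, as the interface text tells. Its arguments: {"type":"object","properties":{"plan":{"type":"array"},"squeeze":{"type":"number"}},"required":["plan"]}

```bash
mkdir -p pics
cat > h.py <<'E'
import numpy as np, cv2
from bench import ctrl
def proj(p,X):
    X=np.atleast_2d(X); c=X@np.array(p["R"]).T+np.array(p["t"]); f=240/np.tan(np.radians(p["vertical_fov"])/2)
    return c[:,:2]/c[:,2:]*f+[p["cx"],p["cy"]]
def save(p,n): cv2.imwrite("pics/"+n,cv2.cvtColor(np.asarray(p["pixels"]),cv2.COLOR_RGB2BGR))
E
python3 - <<'E'
from h import *
s=ctrl.observe(); print({k:np.round(s[k],3).tolist() for k in s})
for n in ("scene","side"):
    p=ctrl.grab_frame(n); save(p,n+"0.png")
    print(n, "campos", -np.array(p["R"]).T@np.array(p["t"]),p["vertical_fov"])
    for l in "fixture carrier clamp_lever lever_knob lever_pivot parts_tin oil_pot probe_weight".split():
        print(l,[(np.round(d["location"]).tolist(),round(d["conf"],2)) for d in ctrl.spot_in(p,l)[:2]])
E
```

```text
{'clock': 0.0, 'joint_pos': [-0.085, 0.351, 1.652, 0.0, 1.139, -0.085], 'qvel': [-0.001, -0.0, -0.0, 0.001, -0.0, -0.002], 'joint_efforts': [0.001, -50.611, -29.141, 0.0, 0.005, 0.0], 'tcp_pos': [549.665, 0.047, 230.74], 'orientation': [-3.141, -0.0, 0.002], 'force': [0.528, 0.09, 0.089], 'moment': [0.022, -0.021, 0.022], 'finger_gap': 85.639}
scene campos [ 346.10984038 -571.47028465  471.80854717] 54.777190356769054
fixture [([559.0, 99.0, 13.0], 0.68)]
carrier [([511.0, 84.0, 35.0], 0.91)]
clamp_lever [([560.0, 100.0, 16.0], 0.7)]
lever_knob [([606.0, 140.0, 84.0], 0.76)]
lever_pivot [([566.0, 99.0, 15.0], 0.75)]
parts_tin [([479.0, 173.0, 19.0], 0.8)]
oil_pot [([518.0, -20.0, 14.0], 0.84)]
probe_weight [([634.0, 19.0, 18.0], 0.81)]
side campos [ 377.12426038 -524.87320904  497.42439141] 48.84911142431389
fixture [([557.0, 97.0, 14.0], 0.58), ([522.0, -23.0, 17.0], 0.46)]
carrier [([509.0, 83.0, 35.0], 0.65), ([521.0, -22.0, 16.0], 0.49)]
clamp_lever [([602.0, 137.0, 85.0], 0.79)]
lever_knob [([608.0, 139.0, 85.0], 0.58)]
lever_pivot [([558.0, 100.0, 15.0], 0.7)]
parts_tin [([480.0, 171.0, 21.0], 0.68)]
oil_pot [([524.0, -21.0, 12.0], 0.62)]
probe_weight [([635.0, 16.0, 17.0], 0.9)]
```

View pics/scene0.png

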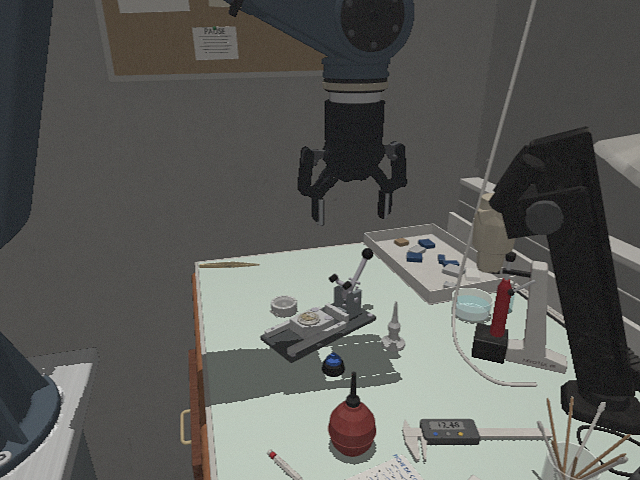

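Run:
```python
from h import *
s=ctrl.observe(); p=ctrl.grab_frame("wrist"); save(p,"w0.png"); print(np.round(p["mount"],3).tolist(),p["cx"],p["cy"],p["vertical_fov"])
```

```text
[[1.0, 0.0, 0.0, -0.785], [-0.0, 0.948, 0.319, -80.809], [-0.0, -0.319, 0.948, -142.817], [0.0, 0.0, 0.0, 1.0]] 319.36661974896333 239.7882881900283 65.70646984690485
```

View pics/w0.png

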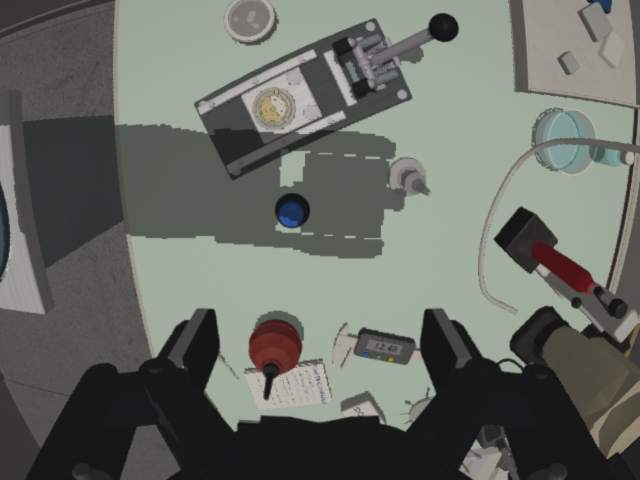

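The wrist picture shows the plate corners near (197,103), (375,19), (410,97), (233,178), the knob at (443,27), and the carrier short of the stop. I'll fit the fixture pose to these points.

```bash
cat >> h.py <<'E'
from scipy.spatial.transform import Rotation as Ro
from scipy.optimize import least_squares
def wproj(p,s,X):
    X=np.atleast_2d(X); T=Ro.from_rotvec(s["orientation"]).as_matrix(); tl=(X-np.array(s["tcp_pos"]))@T
    M=np.array(p["mount"]); c=(tl-M[:3,3])@M[:3,:3]; f=240/np.tan(np.radians(p["vertical_fov"])/2)
    r=np.hypot(c[:,0],c[:,1]); th=np.arctan2(r,c[:,2]); return c[:,:2]/r[:,None]*(f*th)[:,None]+[p["cx"],p["cy"]]
def fx(q,P): # fixture pose q=(x,y,yaw) -> world
    P=np.atleast_2d(P).astype(float); c,s=np.cos(q[2]),np.sin(q[2]); return P@np.array([[c,s,0],[-s,c,0],[0,0,1]])+[q[0],q[1],0]
def box(x0,x1,y,z): return [[x0,-y,z],[x1,-y,z],[x1,y,z],[x0,y,z]]
E
python3 - <<'E'
from h import *
s=ctrl.observe(); p=ctrl.grab_frame("wrist")
P=[[-105,45,8],[95,45,8],[95,-45,8],[-105,-45,8],[111,0,115]]
U=np.array([[197,103],[375,19],[410,97],[233,178],[443,27]])
r=least_squares(lambda q:(wproj(p,s,fx(q,P))-U).ravel(),[520,90,.4]); q=r.x
print(q,np.round(r.fun,1)); np.save("q.npy",q)
for d in("carrier","probe_weight","oil_pot","parts_tin","lever_knob"):
    for o in ctrl.spot_in(p,d)[:1]: 
        L=np.array(o["location"]); c,n=np.cos(q[2]),np.sin(q[2]); e=L-[q[0],q[1],0]; print(d,L,"fix",[round(c*e[0]+n*e[1]),round(-n*e[0]+c*e[1])],o["conf"])
im=cv2.cvtColor(np.asarray(p["pixels"]),cv2.COLOR_RGB2BGR); k=4
im=cv2.resize(im[0:200,180:380+90],None,fx=2.7,fy=2.7,interpolation=cv2.INTER_CUBIC)
def poly(B,col):
    u=(wproj(p,s,fx(q,B))-[180,0])*2.7; cv2.polylines(im,[np.round(u).astype(int)],True,col,1)
poly(box(-105,95,45,8),(0,0,255)); poly(box(30,40,28,26),(0,255,0)); poly(box(-60,0,26,32),(255,0,0)); poly(box(-100,25,28,20),(0,255,255))
for v in (-20,-30,-40): 
    u=(wproj(p,s,fx(q,[[v+30,-26,32],[v+30,26,32]]))-[180,0])*2.7; cv2.line(im,*[tuple(int(a) for a in b) for b in u],(255,0,255),1)
cv2.imwrite("pics/w1.png",im)
E
```

```text
[5.36693398e+02 1.05907827e+02 4.33634276e-01] [-4.3 -0.4  0.7 -2.7  3.5  0.8 -1.5  2.7  1.1 -0.2]
carrier [514.3  97.8  33.8] fix [-24, 2] 0.73
probe_weight [629.6  34.3  12.8] fix [54, -104] 0.64
oil_pot [526.1  -6.9  16.8] fix [-57, -98] 0.86
parts_tin [486.4 179.9  20.2] fix [-15, 88] 0.93
lever_knob [608.5 135.1  85. ] fix [77, -4] 0.57
```

View pics/w1.png

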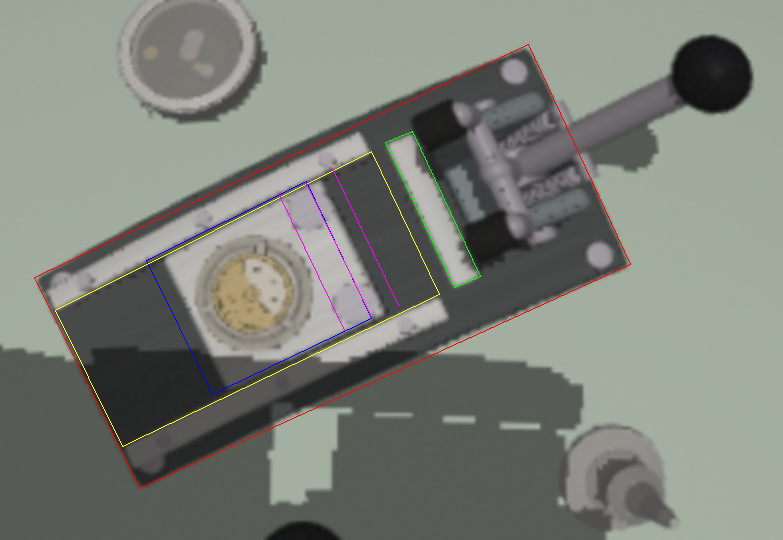

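The overlay fits to within a few mm. The fixture is at about (537,106), yaw 0.434, with the carrier at about x=-22. Next I shut the fingers, turn the jaws across the channel and go above the point behind the carrier.

Call:
{"method": "apply_moves", "body": {
  "plan": [
    {"linear": [-20, -15, 0], "yaw": 0.14, "claw": -1},
    {"linear": [-45, -36, 0], "yaw": 0.28, "claw": -1},
    {"linear": [-70, -58, 20], "yaw": 0.43, "claw": -1},
    {"linear": [-86, -72, 50], "yaw": 0.57, "claw": -1},
    {"linear": [-86, -72, 80], "yaw": 0.71, "claw": -1},
    {"linear": [-86, -72, 110], "yaw": 0.85, "claw": -1},
    {"linear": [-86, -72, 140], "yaw": 1.0, "claw": -1},
    {"linear": [-86, -72, 165], "yaw": 1.137, "claw": -1}
  ],
  "squeeze": 40
}}

```text
clock: 2.05
tcp_pos: [463.7, 72.1, 65.0]
orientation: [2.642, -1.699, -0.0]
force: [0.5, -0.3, 0.3]
finger_gap: 0.2
```

```bash
cat >> h.py <<'E'
def show(name,cam="wrist",xs=()):
    q=np.load("q.npy"); s=ctrl.observe(); p=ctrl.grab_frame(cam); im=cv2.cvtColor(np.asarray(p["pixels"]),cv2.COLOR_RGB2BGR)
    f=(lambda X:wproj(p,s,X)) if cam=="wrist" else (lambda X:proj(p,X))
    for B,c in ((box(-105,95,45,8),(0,0,255)),(box(30,40,28,26),(0,255,0)),(box(-100,25,28,20),(0,255,255))):
        cv2.polylines(im,[np.round(f(fx(q,B))).astype(int)],True,c,1)
    if cam!="wrist":
        u=f(fx(q,[0,0,30]))[0].astype(int); x,y=max(u[0]-110,0),max(u[1]-90,0); im=cv2.resize(im[y:y+165,x:x+220],None,fx=3.5,fy=3.5,interpolation=cv2.INTER_CUBIC)
    cv2.imwrite("pics/"+name,im)
def st():
    q=np.load("q.npy"); s=ctrl.observe(); e=np.array(s["tcp_pos"])-[q[0],q[1],0]; c,n=np.cos(q[2]),np.sin(q[2])
    T=Ro.from_rotvec(s["orientation"]).as_matrix()
    print("t",s["clock"],"fix",np.round([c*e[0]+n*e[1],-n*e[0]+c*e[1],e[2]],1),"F",np.round(s["force"],1),"gap",s["finger_gap"],"toolx",np.degrees(np.arctan2(T[1,0],T[0,0]))-np.degrees(q[2]),"tilt",np.round(T[:,2],3))
E
python3 -c "
from h import *
st(); show('w2.png')"
```

```text
t 2.05 fix [-80.4  -0.   65. ] F [ 0.5 -0.3  0.3] gap 0.17204579480988505 toolx -90.33094325607985 tilt [-0. -0. -1.]
```

View pics/w2.png

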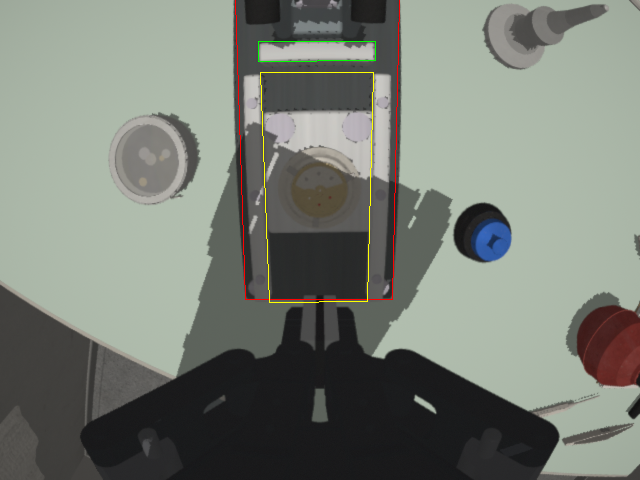

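Alignment is good: rails and stop coincide with the overlay, carrier front edge at row ~111, near face ~232. I descend behind it and start the push (forward = tool -y).

Call:
{"method": "apply_moves", "body": {
  "plan": [
    {"linear": [0, 0, 20], "yaw": 0, "claw": -1},
    {"linear": [0, 0, 38], "yaw": 0, "claw": -1},
    {"linear": [0, 0, 46], "yaw": 0, "claw": -1},
    {"linear": [0, -6, 46], "yaw": 0, "claw": -1},
    {"linear": [0, -12, 46], "yaw": 0, "claw": -1},
    {"linear": [0, -17, 46], "yaw": 0, "claw": -1},
    {"linear": [0, -21, 46], "yaw": 0, "claw": -1},
    {"linear": [0, -25, 46], "yaw": 0, "claw": -1}
  ]
}}

```text
clock: 2.9
tcp_pos: [487.0, 82.7, 20.7]
orientation: [2.648, -1.691, 0.0]
force: [-2.5, -1.0, 2.2]
finger_gap: 0.0
```

Call:
{"method": "apply_moves", "body": {
  "plan": [
    {"linear": [0, -2, 0], "yaw": 0, "claw": -1},
    {"linear": [0, -4, 0], "yaw": 0, "claw": -1},
    {"linear": [0, -6, 0], "yaw": 0, "claw": -1},
    {"linear": [0, -7, 0], "yaw": 0, "claw": -1},
    {"linear": [0, -8, 0], "yaw": 0, "claw": -1},
    {"linear": [0, -9, 0], "yaw": 0, "claw": -1},
    {"linear": [0, -10, 0], "yaw": 0, "claw": -1},
    {"linear": [0, -10, 0], "yaw": 0, "claw": -1}
  ]
}}

```text
clock: 3.7
tcp_pos: [496.0, 86.8, 20.3]
orientation: [-2.647, 1.691, -0.001]
force: [-0.8, -0.5, -0.4]
finger_gap: -0.2
```

```bash
python3 -c "
from h import *
st(); show('w3.png')"
```

```text
t 3.7 fix [-45.   -0.2  20.3] F [-0.8 -0.5 -0.4] gap -0.17797541120499183 toolx -89.99166146750669 tilt [ 0.  0. -1.]
```

View pics/w3.png

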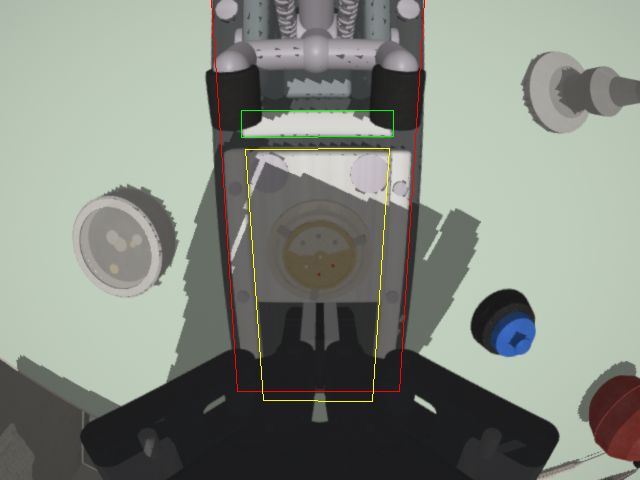

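The carrier has moved, and a few mm of gap remain (front edge row ~150, stop edge ~137). I push on until the stop pushes back.

Call:
{"method": "apply_moves", "body": {
  "plan": [
    {"linear": [0, -1, 0], "yaw": 0, "claw": -1},
    {"linear": [0, -2, 0], "yaw": 0, "claw": -1},
    {"linear": [0, -3, 0], "yaw": 0, "claw": -1},
    {"linear": [0, -3.5, 0], "yaw": 0, "claw": -1},
    {"linear": [0, -4, 0], "yaw": 0, "claw": -1},
    {"linear": [0, -4.5, 0], "yaw": 0, "claw": -1},
    {"linear": [0, -5, 0], "yaw": 0, "claw": -1},
    {"linear": [0, -5, 0], "yaw": 0, "claw": -1}
  ]
}}

```text
clock: 4.55
tcp_pos: [500.2, 88.8, 20.2]
orientation: [2.647, -1.691, -0.0]
force: [-2.7, -1.4, 0.6]
finger_gap: 0.1
```

Call:
{"method": "apply_moves", "body": {
  "plan": [
    {"linear": [0, -0.5, 0], "yaw": 0, "claw": -1},
    {"linear": [0, -1, 0], "yaw": 0, "claw": -1},
    {"linear": [0, -1.5, 0], "yaw": 0, "claw": -1},
    {"linear": [0, -2, 0], "yaw": 0, "claw": -1},
    {"linear": [0, -2.5, 0], "yaw": 0, "claw": -1},
    {"linear": [0, -3, 0], "yaw": 0, "claw": -1},
    {"linear": [0, -3, 0], "yaw": 0, "claw": -1},
    {"linear": [0, -3, 0], "yaw": 0, "claw": -1}
  ]
}}

```text
clock: 5.35
tcp_pos: [500.2, 89.0, 20.0]
orientation: [2.644, -1.688, -0.007]
force: [-14.3, -11.8, 14.5]
finger_gap: 0.0
```

```bash
python3 -c "
from h import *
st(); show('w4.png')"
```

```text
t 5.35 fix [-40.2   0.   20. ] F [-14.3 -11.8  14.5] gap 0.042582507533561104 toolx -89.9749956445757 tilt [-0.007 -0.002 -1.   ]
```

View pics/w4.png

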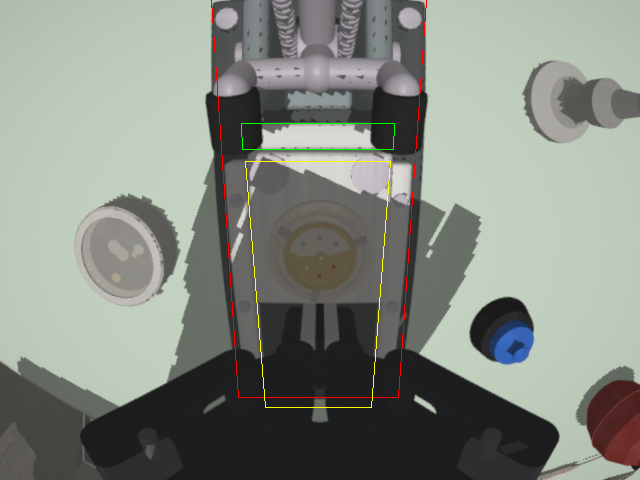

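The stop pushes back with about 18 N at TCP x=-40 (expected -41), and the carrier front meets the stop at row ~150, so it is home. I back off, lift, and go over the lever.

Call:
{"method": "apply_moves", "body": {
  "plan": [
    {"linear": [0, 4, 0], "yaw": 0, "claw": -1},
    {"linear": [0, 12, 0], "yaw": 0, "claw": -1},
    {"linear": [0, 22, 0], "yaw": 0, "claw": -1},
    {"linear": [0, 25, -20], "yaw": 0, "claw": -1},
    {"linear": [0, 25, -55], "yaw": 0, "claw": -1},
    {"linear": [0, 25, -95], "yaw": 0, "claw": -1},
    {"linear": [0, 25, -130], "yaw": 0, "claw": -1},
    {"linear": [0, 25, -150], "yaw": 0, "claw": -1}
  ]
}}

```text
clock: 6.2
tcp_pos: [480.7, 79.5, 172.9]
orientation: [-2.646, 1.69, -0.004]
force: [-0.4, -0.4, 0.0]
finger_gap: -0.1
```

```bash
python3 -c "
from h import *
st(); show('w5.png')"
```

```text
t 6.2 fix [-61.9  -0.4 172.9] F [-0.4 -0.4  0. ] gap -0.05218443455257732 toolx -89.99027903941933 tilt [ 0.004  0.    -1.   ]
```

View pics/w5.png

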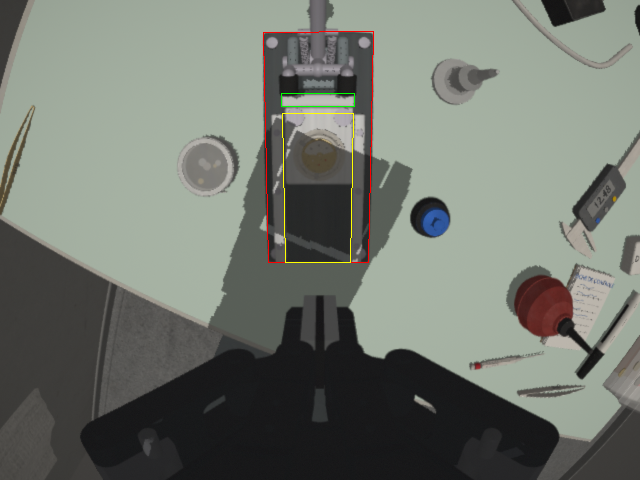

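The carrier sits flush at the stop (rows ~108), with the lever open and the bystanders unmoved. I move over the lever to behind the knob.

Call:
{"method": "apply_moves", "body": {
  "plan": [
    {"linear": [0, -25, -5], "yaw": 0, "claw": -1},
    {"linear": [0, -60, -5], "yaw": 0, "claw": -1},
    {"linear": [0, -95, -5], "yaw": 0, "claw": -1},
    {"linear": [0, -130, -5], "yaw": 0, "claw": -1},
    {"linear": [0, -165, -5], "yaw": 0, "claw": -1},
    {"linear": [0, -195, -5], "yaw": 0, "claw": -1},
    {"linear": [0, -215, -5], "yaw": 0, "claw": -1},
    {"linear": [0, -225, -5], "yaw": 0, "claw": -1}
  ]
}}

```text
clock: 7.05
tcp_pos: [685.2, 174.7, 174.0]
orientation: [2.648, -1.691, -0.001]
force: [0.6, -0.5, -0.5]
finger_gap: -0.1
```

```bash
python3 -c "
from h import *
st(); show('s6.png','side')"
```

```text
t 7.05 fix [163.7  -0.  174. ] F [ 0.6 -0.5 -0.5] gap -0.05256148708818581 toolx -89.96683834617455 tilt [-0.  0. -1.]
```

View pics/s6.png

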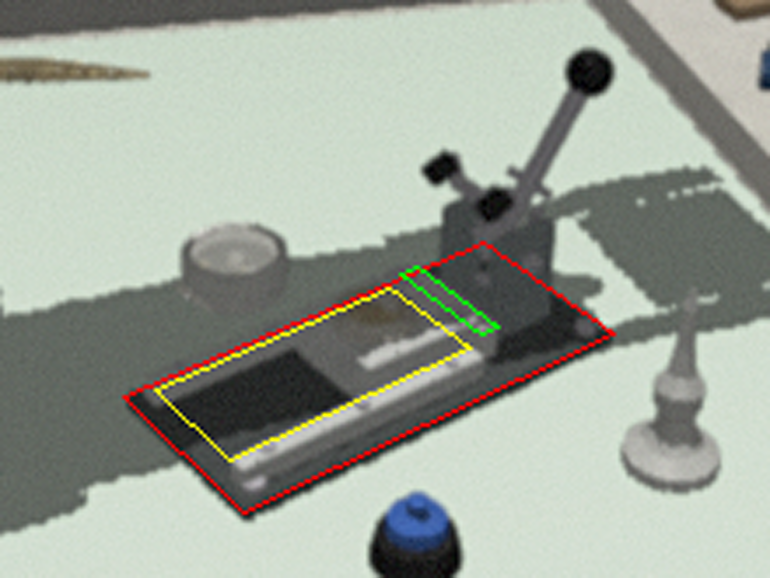

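Side view: lever open, tall weight well clear to the right, overlay good to about 2 mm. I lower behind the knob, then push toward the robot (tool +y).

Call:
{"method": "apply_moves", "body": {
  "plan": [
    {"linear": [0, 0, 20], "yaw": 0, "claw": -1},
    {"linear": [0, 0, 45], "yaw": 0, "claw": -1},
    {"linear": [0, 0, 60], "yaw": 0, "claw": -1},
    {"linear": [0, 0, 64], "yaw": 0, "claw": -1},
    {"linear": [0, 8, 64], "yaw": 0, "claw": -1},
    {"linear": [0, 16, 64], "yaw": 0, "claw": -1},
    {"linear": [0, 22, 64], "yaw": 0, "claw": -1},
    {"linear": [0, 28, 64], "yaw": 0, "claw": -1}
  ]
}}

```text
clock: 7.9
tcp_pos: [658.8, 162.1, 112.2]
orientation: [-2.647, 1.691, -0.001]
force: [0.6, 0.9, -0.4]
finger_gap: 0.2
```

Call:
{"method": "apply_moves", "body": {
  "plan": [
    {"linear": [0, 5, 0], "yaw": 0, "claw": -1},
    {"linear": [0, 10, 0], "yaw": 0, "claw": -1},
    {"linear": [0, 15, 0], "yaw": 0, "claw": -1},
    {"linear": [0, 20, 0], "yaw": 0, "claw": -1},
    {"linear": [0, 25, 0], "yaw": 0, "claw": -1},
    {"linear": [0, 30, 0], "yaw": 0, "claw": -1},
    {"linear": [0, 35, 0], "yaw": 0, "claw": -1},
    {"linear": [0, 40, 0], "yaw": 0, "claw": -1}
  ]
}}

```text
clock: 8.7
tcp_pos: [622.2, 145.3, 111.2]
orientation: [2.647, -1.691, -0.001]
force: [1.7, 0.9, 0.6]
finger_gap: 0.2
```

Call:
{"method": "apply_moves", "body": {
  "plan": [
    {"linear": [0, 5, 0], "yaw": 0, "claw": -1},
    {"linear": [0, 10, 0], "yaw": 0, "claw": -1},
    {"linear": [0, 15, 0], "yaw": 0, "claw": -1},
    {"linear": [0, 20, 0], "yaw": 0, "claw": -1},
    {"linear": [0, 24, 0], "yaw": 0, "claw": -1},
    {"linear": [0, 26, 0], "yaw": 0, "claw": -1},
    {"linear": [0, 26, 0], "yaw": 0, "claw": -1},
    {"linear": [0, 26, 0], "yaw": 0, "claw": -1}
  ]
}}

```text
clock: 9.5
tcp_pos: [599.3, 134.7, 111.3]
orientation: [-2.647, 1.691, -0.0]
force: [-0.0, -0.2, 0.9]
finger_gap: -0.0
```

```bash
python3 -c "
from h import *
st(); show('s7.png','side')"
```

```text
t 9.5 fix [ 68.9  -0.2 111.3] F [-0.  -0.2  0.9] gap -0.012518389956930978 toolx -89.99236023787373 tilt [ 0.  0. -1.]
```

View pics/s7.png

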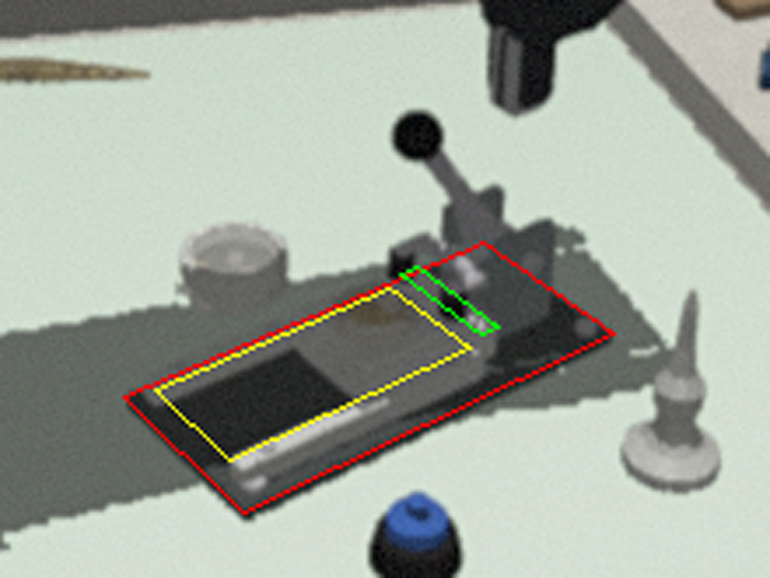

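The lever has snapped over, with the knob at (417,135) and the fingers clear. I retreat back and up, then check the angle.

Call:
{"method": "apply_moves", "body": {
  "plan": [
    {"linear": [0, -15, -5], "yaw": 0, "claw": -1},
    {"linear": [0, -30, -25], "yaw": 0, "claw": -1},
    {"linear": [0, -40, -55], "yaw": 0, "claw": -1},
    {"linear": [0, -40, -85], "yaw": 0, "claw": -1},
    {"linear": [0, -40, -110], "yaw": 0, "claw": -1},
    {"linear": [0, -40, -120], "yaw": 0, "claw": -1},
    {"linear": [0, -40, -120], "yaw": 0, "claw": -1},
    {"linear": [0, -40, -120], "yaw": 0, "claw": -1}
  ]
}}

```text
clock: 10.35
tcp_pos: [635.0, 151.4, 229.9]
orientation: [2.646, -1.691, -0.002]
force: [0.3, -0.0, -0.5]
finger_gap: 0.4
```

Run:
```python
from h import *
st(); q=np.load("q.npy")
for n in("scene","side"):
    p=ctrl.grab_frame(n); g=np.asarray(p["pixels"]).max(2)
    K=lambda a:fx(q,[62+85*np.sin(.61-a),0,45+85*np.cos(.61-a)])
    u=proj(p,K(1.22))[0].astype(int)
    w=g[u[1]-14:u[1]+15,u[0]-14:u[0]+15]; m=(w<45).astype(np.uint8)
    k,l,S,C=cv2.connectedComponentsWithStats(m); i=1+S[1:,4].argmax(); c=C[i]+u-14
    A=np.arange(1.0,1.4,.005); D=[np.hypot(*(proj(p,K(a))[0]-c)) for a in A]
    print(n,"knob px",c,"area",S[i,4],"angle",A[np.argmin(D)],"miss",min(D))
show("w8.png","scene")
for l in("parts_tin","oil_pot","probe_weight","carrier"): print(l,[np.round(d["location"]) for d in ctrl.spot_in(p,l)[:1]])
```

```text
t 10.35 fix [108.3  -0.  229.9] F [ 0.3 -0.  -0.5] gap 0.3621218393846075 toolx -89.99302667746505 tilt [-0.002 -0.    -1.   ]
scene knob px [327.69230769 268.77884615] area 104 angle 1.1999999999999957 miss 0.28504448169647445
side knob px [335.9924812  248.62406015] area 133 angle 1.2049999999999956 miss 0.6020325158764637
parts_tin [array([484., 176.,  20.])]
oil_pot [array([520., -22.,  16.])]
probe_weight []
carrier [array([530.,  96.,  32.])]
```

View pics/w8.png

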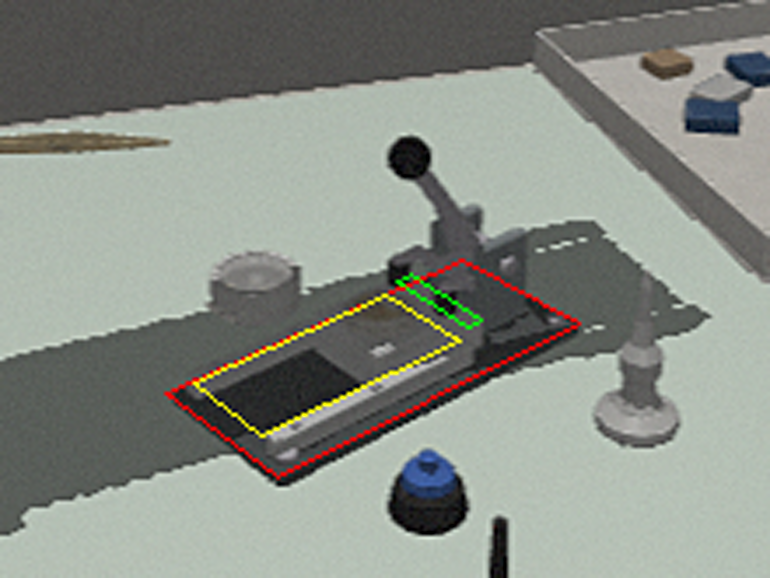

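The lever measures about 1.20 rad in both views. That is closed with the pads on the carrier, since it would read 1.29 with nothing under them. The bystanders are in place and the arm is clear, so I hand in.

```bash
python3 -c "
from h import *
print(ctrl.sign_off())"
```

```text
the job is handed in; nothing more can be done
None
```

The carrier is pushed home and the clamp lever is snapped over onto it. I handed the job in at about 10.5 s on the clock; sign-off reports no verdict.

- **Carrier:** I pushed it with shut fingers until the end stop pushed back with about 18 N. The TCP was then at fixture x = -40 mm, close to the expected -41. The wrist picture showed it flush against the stop, with the lever still open.
- **Lever:** I pushed the knob from behind, past centre, and it sprang over by itself. The knob's position gave 1.20 rad in both fixed cameras, which means closed with the pads on the carrier. The contact force of the foot could not be measured directly.
- **Bystanders and arm:** The tin and oil pot were found within about 4 mm of their starting places. The detector missed the probe weight in the last picture, but it is standing unmoved by eye. The arm ended clear of everything, with the wrist force near zero.

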